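# Crack open the dry-storage pot

## Robot

A 7-joint arm with a two-finger parallel gripper is mounted at the origin on the work surface; the furniture and walls round the work are solid. World frame = base frame: x ahead of the robot, y to its left, z up, the work surface at z = 0. Lengths are in m, angles in rad, forces in N, time in s.
With the tool pointing down it reaches from about 0.425 to 0.95 m from the base axis. Payload 16.7 kg.
Tool frame: the origin (TCP) lies midway between the tips of the shut fingers; the grasp point (between the pads) lies 19 mm behind it; x points along the fingers, y is the direction in which the jaws open and shut, and the axes are right-handed (so a half turn about x gives the same grasp; the last joint's range is limited). The gripper opens to 94 mm and grips with 3 to 60 N. Pads are 16 mm wide; open, the fingers measure 119 mm over their backs; the gripper's body (75 mm by 177 mm) begins 78 mm behind the grasp point.
Start: joints at [1.05, 0.426, 0.074, 1.606, -0.034, 1.111, -0.067], TCP at [0.245, -0.629, 0.205] pointing down, gripper open.
Joint ranges: [-2.85, 2.85], [-0.5, 2.14], [-1.23, 1.37], [0.21, 2.46], [-1.02, 4.16], [0.16, 2.05], [-2.73, 2.73]. Speed limits (rad/s): [1.89, 1.89, 2.39, 2.39, 3.01, 3.01, 3.01].

## Interface

Orientations are given as a unit quaternion [w, x, y, z].
In Python, from workcell import r, eyes gives the robot as it stands.
- The arm moves only by the tool arm_command, never from a script. Its argument "motion" is text: rows parted by semicolons, each of 6 numbers parted by spaces: the shift along the tool's x, y, z in cm, then the turn, a rotation vector about the tool's x, y, z in degrees. In form: dx dy dz wx wy wz; .... A call has 1 to 20 rows; each row is the pose to reach, as a shift and turn from the pose measured when the call began, along the tool's axes at that moment; what a row does not reach only later rows make up. A row lasts 1/8 s, in which the tool goes at most 62.5 mm and 10.7 degrees, less where a joint would pass 70% of its speed; a pose out of reach is approached as far as the arm can. A call with a gripper value outside its range is refused whole. "hand" is the opening in per cent of the stroke, from 0 (shut) to 100 (fully open), set as the call begins (left out, the last holds). The fingers move at their own pace and stop on an object; the grip force is fixed at half the most. Time passes only in rows, so rows that repeat a pose let the fingers close. It gives the time, the measured TCP pose, the force and the opening at its end, in the units of the state.
- r.observe(): the state, without advancing time (a new reading comes with each control period).
- eyes.snapshot(name): name is "side" or "top"; returns a dict with "pixels" (400x640x3 uint8, red, green, blue), "depth" (400x640 float32, m along the optical axis (not along the pixel's ray), 0 where there is no reading), "camera_matrix" (3x3 intrinsics, pixels), "rvec" (rotation vector, rad) and "tvec" (3), from world to camera coordinates, as OpenCV has them. Camera axes: x right, y down, z forward; pixel columns grow to the right and rows downward; lengths in m; the calibration is good to about 2 mm. A picture is of the moment at which its call begins.
- r.close_job(): hands the job in, once; it reports no verdict.
Trained networks look in the newest picture that a camera, given by its name, has taken for a name from the list of things; names that differ only in an ending like _2 or _b are one class to them, and where a whole thing is asked for, a point or a joint stands for the part that bears it (a point fixed in the world has none). Each returns a list of dicts, best first, with "p" (0 to 1); they miss things now and then, are a little off and sometimes report something else, mostly with a low value. They report only what shows in the picture. A call takes as long as a camera call. They do not tell look-alikes from the thing itself.
- eyes.masks_of(camera, target): "mask" (400x640 bool, what is visible of it) and "xy" ([column, row] in pixels, amid what is visible of it).
- eyes.tip_of(camera, target): "xy" ([column, row] in pixels: a listed point, or the origin of a listed thing).
The state is a dict: "time": time; "q": joint angles; "dq": joint speeds; "joint_efforts": joint torques, N m; "tcp_pos": TCP position; "orientation": TCP orientation; "wrist_force": force on the tool from outside, world axes, zero at the start; "moment": the same for the moment, N m; "width": finger opening in m.
Only numpy, scipy, OpenCV 4.12 (cv2) and the standard library are available. Lean on these libraries where they do the work, as an engineer would, in place of code of your own. Each camera call takes 0.05 s, during which the arm holds its last target.

## Task

The lid of the grey dry-storage pot has stuck in its seal. Take the blue ring weight off the lid and set it down, without dropping it, in its own blue-marked place on the weight rack, over the post; then pull the lid by its knob until the seal lets go and hold it level over the pot with a gap of about 15 mm so that the pot can vent, never lifting it right away. Finish while still holding the lid there, free of the pot, and leave the other things on the bench where they are.

Things in the scene. Friction and masses are not known exactly. Their poses are not given: they have to be found in the camera images.
- pot: grey round pot, bolted to the bench, 114 mm in diameter, 75 mm high to the black rim on which the lid lies; three small bolted feet reach 73 mm from its axis. Origin: centre of its underside, z up. It does not move.
- lid: round aluminium lid, 116 mm wide, 8 mm thick, 0.25 kg, loose. Origin: centre of its disc's underside, 75 mm above the pot's origin when shut; z up. A plug 26 mm long, at most 79 mm wide, reaches into the 94 mm mouth. The seal resists a straight upward pull, to a peak of 11 to 14 N in the first 5 mm, then lets go; from about 6 mm up the lid hangs free on the hand and falls shut if let go.
- lid_knob (a point): middle of the black knob's head on the lid, 29 mm above the lid's origin. The head is an upright cylinder 26 mm in diameter, from 18 to 40 mm above the lid's origin, on a 19 mm steel neck; grip it across the head from above, any direction.
- weight_blue: blue ring weight, 58 mm outside, 38 mm hole, 36 mm high, about 0.3 to 0.5 kg; at the start it lies on the lid round the knob, its top 4 mm above the knob's top. Origin: centre of its underside, z up. Grip it across its outside (58 mm) or across its wall (10 mm).
- rack: plywood board of the weight rack, 100 x 330 x 12 mm, fixed, carrying the three round places in a row along its y axis, 110 mm apart. Origin: centre of its underside.
- slot_blue: the blue weight's place: a fixed blue disc, 82 mm wide, 6 mm thick, with an upright steel post in the middle, 30 mm wide, coned to 20 mm at its top, 14 mm high above the disc. Origin: centre of the disc's underside; a weight in place rests flat on the disc, 6 mm above the origin, the post in its hole (4 mm play all round). The order of the three places varies.
- slot_red: the red weight's place, the same but red; the red weight stands in it.
- slot_yellow: the yellow weight's place, the same but yellow; empty.
- weight_red: red ring weight, same size as the blue one, standing in its red place; leave it. Origin: centre of its underside.
- wax_tin: wax tin with a black lid, 67 mm in diameter, 64 mm high; bystander. Origin: centre of its underside.
- tweeter_2: small black dome tweeter, 76 mm in diameter, 37 mm high; bystander. Origin: centre of its underside.
- masking_tape: roll of cream masking tape, 100 mm in diameter, 25 mm high; bystander. Origin: centre of its underside.
Things that resemble listed ones, but are neither listed nor needed, are in the scene too. Of the things shaped like the lid, the aluminium one is meant. Leave any pink look-alike of the weight_blue alone.

How it is judged:
By the outcome, as a careful person would: the job done as asked, in the order asked, and still so for the second after the job is handed in, while the arm keeps its last pose, push and grip.
It also fails if it takes over 51 s, if anything falls off the work surface, if the arm or the gripper's body presses on something with over 40 N, if the wrist force passes 120 N, or if a joint passes its speed limit or range.

## Working session

There is one attempt and no reset: what is moved stays moved. The work goes in short steps, Python scripts to look and compute and a tool call to move; the robot and the scene stay as the last step left them, time stands still between calls to the robot, and variables do not carry over. Pictures are saved under pics/ and viewed, and the job is handed in when it is done.

Besides the shell and the picture viewer there is one more tool, called after "Request:" as a command line: name --argument value ..., lists and objects as JSON in quotes. arm_command: Moves the arm, as the interface text tells. Its arguments: {"type":"object","properties":{"motion":{"type":"string"},"hand":{"type":"number"}},"required":["motion"]}

```bash
ls; mkdir -p pics
cat > h.py <<'E'
import numpy as np,cv2
from workcell import r,eyes
def w2c(s): return cv2.Rodrigues(np.array(s["rvec"],float))[0],np.array(s["tvec"],float).ravel()
def cloud(s):
    R,t=w2c(s);K=np.array(s["camera_matrix"]);d=s["depth"]
    v,u=np.mgrid[:400,:640];P=np.stack([(u-K[0,2])*d/K[0,0],(v-K[1,2])*d/K[1,1],d],-1)
    return (P-t)@R
def ray(s,uv,z):
    R,t=w2c(s);K=np.array(s["camera_matrix"])
    c=-R.T@t;d=R.T@np.linalg.solve(K,[uv[0],uv[1],1.]);return c+d*(z-c[2])/d[2]
def proj(s,p): 
    return cv2.projectPoints(np.array([p],float),np.array(s["rvec"],float),np.array(s["tvec"],float),np.array(s["camera_matrix"]),None)[0].ravel()
def save(s,n): cv2.imwrite("pics/"+n+".png",s["pixels"][:,:,::-1])
E
python3 - <<'E'
from h import *
print(r.observe())
for n in("top","side"):
    s=eyes.snapshot(n);save(s,n+"0");np.savez(n+"0.npz",**s)
    for o in["pot","lid","lid_knob","weight_blue","rack","slot_blue","slot_red","slot_yellow","weight_red","wax_tin","tweeter_2","masking_tape"]:
        C=cloud(s)
        for m in eyes.masks_of(n,o)[:3]:
            if m["p"]<.2: continue
            q=C[m["mask"]&(s["depth"]>0)]
            print(n,o,round(m["p"],2),np.round(m["xy"]),m["mask"].sum(),np.round(np.median(q,0),3) if len(q) else None, np.round(np.percentile(q,[2,98],axis=0),3).tolist() if len(q) else None)
E
```

```text
pics
{'time': 0.0, 'q': array([ 1.05050808,  0.42672977,  0.07383659,  1.60664042, -0.034082  ,
        1.11079894, -0.06708708]), 'dq': array([ 3.09030143e-04,  9.06626572e-04, -2.50251780e-05, -2.56582422e-04,
        8.46972814e-04,  1.93177434e-03,  7.79482719e-05]), 'joint_efforts': array([ 2.28676872e-03, -9.35809708e+01,  3.66584815e+00, -4.54183960e+01,
       -4.92485636e-02,  2.02039559e-02,  9.18241585e-05]), 'tcp_pos': array([ 0.24439155, -0.62871061,  0.20476194]), 'orientation': array([-0.12989485, -0.6948663 , -0.13079349,  0.69511237]), 'wrist_force': array([ 0.84206703, -0.28273915,  0.89699674]), 'moment': array([-0.00190331, -0.00136035, -0.06414642]), 'width': 0.09367149687268646}
top pot 0.48 [340. 208.] 69 [ 0.513 -0.125  0.007] [[0.494, -0.237, -0.002], [0.53, -0.109, 0.086]]
top pot 0.35 [266. 198.] 1513 [0.536 0.175 0.012] [[0.489, 0.02, -0.001], [0.589, 0.347, 0.021]]
top lid 0.82 [362. 197.] 806 [ 0.537 -0.176  0.084] [[0.489, -0.23, 0.048], [0.593, -0.125, 0.119]]
top lid 0.73 [378. 150.] 820 [ 0.708 -0.244  0.035] [[0.659, -0.297, 0.029], [0.761, -0.193, 
[... 2841 characters left out ...]
3 0.017] [[0.506, 0.035, 0.009], [0.581, 0.115, 0.032]]
side slot_yellow 0.3 [327. 188.] 367 [ 0.535 -0.152  0.081] [[0.489, -0.222, 0.07], [0.597, -0.118, 0.114]]
side weight_red 0.59 [327. 174.] 241 [ 0.539 -0.159  0.109] [[0.516, -0.201, 0.084], [0.566, -0.147, 0.119]]
side weight_red 0.56 [274. 279.] 486 [0.536 0.302 0.042] [[0.509, 0.241, 0.013], [0.562, 0.324, 0.055]]
side wax_tin 0.66 [397. 181.] 353 [ 0.323 -0.301  0.049] [[0.296, -0.348, 0.005], [0.353, -0.289, 0.066]]
side tweeter_2 0.71 [330. 196.] 619 [ 0.524 -0.129  0.035] [[0.488, -0.203, -0.001], [0.603, -0.115, 0.073]]
side masking_tape 0.23 [401. 167.] 75 [ 0.33  -0.429  0.029] [[0.297, -0.456, 0.024], [0.36, -0.407, 0.037]]
```

View pics/top0.png

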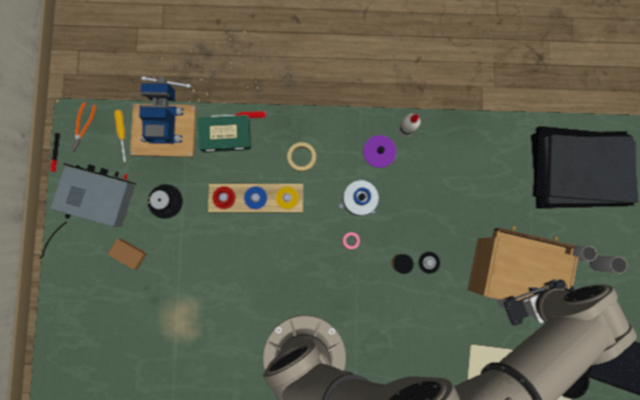

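View pics/side0.png

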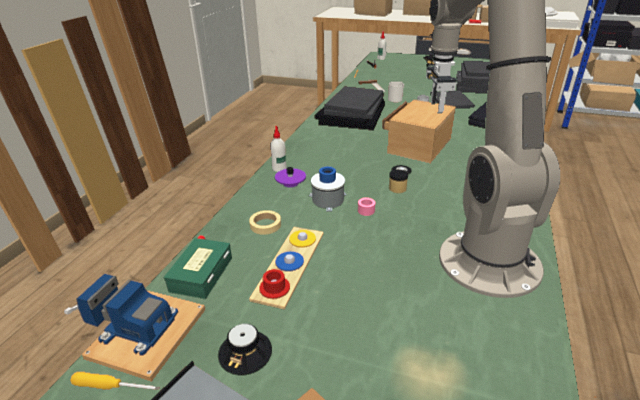

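The top view shows the lid and blue ring at (361,197), the rack's blue place at (255,198) and the red weight at (223,198). The purple lid at (380,151) and pink ring at (351,240) are decoys. Next I'll measure these points more precisely.

Run:
```python
from h import *
from scipy.spatial.transform import Rotation as Ro
o=r.observe();q=o['orientation'];print(o['time'],np.round(Ro.from_quat(np.r_[q[1:],q[0]]).as_matrix(),3))
for n in("top","side"):
    s=dict(np.load(n+"0.npz"));C=cloud(s);R,t=w2c(s);print(n,'cam',np.round(-R.T@t,3))
    hsv=cv2.cvtColor(s["pixels"],cv2.COLOR_RGB2HSV);h,S,V=hsv[...,0].astype(int),hsv[...,1],hsv[...,2]
    blue=(abs(h-110)<12)&(S>120)&(s["depth"]>0)
    X,Y,Z=C[...,0],C[...,1],C[...,2]
    def rep(nm,m):
        q=C[m]; 
        if len(q)<4: print(nm,len(q));return
        c,rad=cv2.minEnclosingCircle(q[:,:2].astype(np.float32))
        lo,hi=np.percentile(q,[1,99],axis=0)
        print(nm,len(q),'circ',np.round(c,4),round(rad,4),'mid',np.round((lo+hi)/2,4),'ext',np.round(hi-lo,4),'zmed',round(np.median(q[:,2]),4))
    rep('ring top',blue&(abs(X-.54)<.06)&(abs(Y+.175)<.06)&(Z>.112))
    rep('ring all',blue&(abs(X-.54)<.06)&(abs(Y+.175)<.06)&(Z>.09))
    rep('lid disc',(abs(X-.54)<.08)&(abs(Y+.175)<.08)&(abs(Z-.083)<.006))
    rep('bluedisc',blue&(abs(X-.54)<.06)&(abs(Y-.185)<.055)&(Z<.03))
    rep('post',(~blue)&(abs(X-.54)<.02)&(abs(Y-.185)<.02)&(Z>.025)&(Z<.05))
    yel=(abs(h-25)<6)&(S>170)
    rep('yel',yel&(abs(X-.54)<.06)&(abs(Y-.073)<.055)&(Z<.03)&(Z>.014))
    red=((h<6)|(h>174))&(S>150)
    rep('redtop',red&(abs(X-.54)<.06)&(abs(Y-.29)<.06)&(Z>.045))
    rep('rack',(abs(X-.54)<.07)&(abs(Y-.185)<.2)&(abs(Z-.012)<.004)&(S<110)&(h<30))
    # pixel-ellipse approach
    for nm,m,z in(('ringtop_px',blue&(abs(X-.54)<.06)&(abs(Y+.175)<.06)&(Z>.112),.119),('disc_px',blue&(abs(X-.54)<.06)&(abs(Y-.185)<.055)&(Z<.03),.018)):
        cs=max(cv2.findContours(m.astype(np.uint8),0,1)[0],key=cv2.contourArea);e=cv2.fitEllipse(cs);print(nm,np.round(e[0],2),np.round(ray(s,e[0],z),4))
```

```text
1.3 [[-0.     0.362 -0.932]
 [ 0.    -0.932 -0.362]
 [-1.    -0.    -0.   ]]
top cam [ 0.396 -0.019  1.488]
ring top 91 circ [ 0.5418 -0.1776] 0.0267 mid [ 0.5432 -0.1768  0.1202] ext [0.0498 0.049  0.0134] zmed 0.1199
ring all 95 circ [ 0.5418 -0.1776] 0.0267 mid [ 0.5432 -0.1768  0.1156] ext [0.0498 0.049  0.0225] zmed 0.1198
lid disc 673 circ [ 0.5414 -0.1766] 0.0581 mid [ 0.5408 -0.1772  0.0831] ext [0.1103 0.1103 0.0109] zmed 0.0837
bluedisc 291 circ [0.5385 0.1828] 0.0378 mid [0.5391 0.183  0.0188] ext [0.0699 0.0694 0.0141] zmed 0.0184
post 54 circ [0.5384 0.1829] 0.0146 mid [0.5375 0.1834 0.0307] ext [0.026  0.0238 0.0113] zmed 0.0303
yel 288 circ [0.5406 0.0726] 0.0389 mid [0.5407 0.0736 0.0199] ext [0.0739 0.0732 0.0117] zmed 0.0188
redtop 130 circ [0.5362 0.2931] 0.0292 mid [0.5364 0.2931 0.0543] ext [0.0549 0.0542 0.0171] zmed 0.0535
rack 993 circ [0.5384 0.1829] 0.1702 mid [0.5386 0.1837 0.012 ] ext [0.1009 0.3275 0.0077] zmed 0.0121
ringtop_px [361.76 195.73] [ 0.5426 -0.1774  0.119 ]
disc_px [255.04 197.3 ] [0.5383 0.1831 0.018 ]
side cam [0.128 1.07  0.839]
ring top 9
[... 243 characters left out ...]
732] 0.0605 mid [ 0.5419 -0.1694  0.0827] ext [0.1108 0.1064 0.011 ] zmed 0.0811
bluedisc 308 circ [0.5383 0.1851] 0.0429 mid [0.5389 0.1861 0.0166] ext [0.0741 0.0771 0.0077] zmed 0.0165
post 54 circ [0.5387 0.1865] 0.0143 mid [0.5383 0.1873 0.029 ] ext [0.0251 0.0252 0.0078] zmed 0.0289
yel 233 circ [0.5422 0.0757] 0.0423 mid [0.5405 0.0758 0.017 ] ext [0.0762 0.0776 0.0058] zmed 0.0166
redtop 203 circ [0.5372 0.2966] 0.0297 mid [0.536  0.2969 0.0505] ext [0.0534 0.054  0.0106] zmed 0.0516
rack 1069 circ [0.5393 0.1874] 0.1719 mid [0.5388 0.1871 0.0112] ext [0.1013 0.3263 0.0062] zmed 0.0105
ringtop_px [326.8  171.07] [ 0.542  -0.1688  0.119 ]
disc_px [289.09 260.74] [0.538  0.1883 0.018 ]
```

```bash
cat >> h.py <<'E'
from scipy.spatial.transform import Rotation as Ro
def plan(wps,yaw=0.0):
    """wps: list of world TCP points; prints tool shift cm and turn for tool y at world yaw (deg), x down"""
    o=r.observe();q=o['orientation'];R=Ro.from_quat(np.r_[q[1:],q[0]]);p=o['tcp_pos']
    c,s=np.cos(np.radians(yaw)),np.sin(np.radians(yaw))
    x=np.array([0,0,-1.]);y=np.array([c,s,0]);T=Ro.from_matrix(np.stack([x,y,np.cross(x,y)],1))
    w=np.degrees((R.inv()*T).as_rotvec());print('t',o['time'],'tcp',np.round(p,4),'F',np.round(o['wrist_force'],1),'w',round(o['width'],4),'turn',np.round(w,2))
    for t in wps: print(t,np.round(R.inv().apply(np.array(t)-p)*100,2))
E
python3 - <<'E'
from h import *
plan([[.2444,-.6287,.26],[.35,-.45,.26],[.5415,-.1755,.26],[.5415,-.1755,.18]])
E
```

```text
t 1.3 tcp [ 0.2445 -0.6291  0.2055] F [ 0.3 -0.1 -0.3] w 0.0939 turn [-68.76  -0.     0.  ]
[0.2444, -0.6287, 0.26] [-5.45 -0.04 -0.  ]
[0.35, -0.45, 0.26] [ -5.45 -12.87 -16.32]
[0.5415, -0.1755, 0.26] [ -5.45 -31.52 -44.11]
[0.5415, -0.1755, 0.18] [  2.55 -31.52 -44.11]
```

Request:
arm_command --motion "-4 0 0 0 0 0; -6 -1 -1.4 -2 0 0; -6 -3 -4.2 -7 0 0; -6 -5.5 -7.7 -12 0 0; -6 -8 -11.2 -17.5 0 0; -6 -10.5 -14.7 -23 0 0; -6 -13 -18.2 -28 0 0; -6 -15.5 -21.7 -34 0 0; -6 -18 -25.2 -39 0 0; -6 -20.5 -28.7 -45 0 0; -6 -23 -32.2 -50 0 0; -6 -25.5 -35.7 -56 0 0; -5 -28 -39.2 -61 0 0; -3 -30 -42 -65.5 0 0; -1 -31.1 -43.5 -68 0 0; 1 -31.5 -44.1 -68.8 0 0; 2.5 -31.5 -44.1 -68.8 0 0; 2.5 -31.5 -44.1 -68.8 0 0" --hand 100

```text
time: 3.55
tcp_pos: [0.5404, -0.1762, 0.1794]
orientation: [0.499, 0.5, 0.501, -0.5]
wrist_force: [-0.1, 0.2, -0.1]
width: 0.094
```

Run:
```python
from h import *
plan([[.5415,-.1755,.12],[.5415,-.1755,.089]])
for n in("top","side"):
    s=eyes.snapshot(n);save(s,n+"1")
    np.savez(n+"1.npz",**s)
```

```text
t 3.55 tcp [ 0.5404 -0.1762  0.1794] F [-0.1  0.2 -0.1] w 0.094 turn [-0.01 -0.02  0.12]
[0.5415, -0.1755, 0.12] [ 5.94  0.12 -0.06]
[0.5415, -0.1755, 0.089] [ 9.04  0.13 -0.06]
```

Run:
```python
from h import *
s=dict(np.load("side1.npz"));a=s["pixels"][90:230,250:410];t=dict(np.load("top1.npz"))["pixels"][140:260,290:430]
cv2.imwrite("pics/c1.png",np.hstack([cv2.resize(a,(420,368)),cv2.resize(t,(380,368))])[:,:,::-1])
s0=dict(np.load("side1.npz"));print(proj(s0,[.5404,-.1762,.1794]))
```

```text
[327.79575578 154.02379882]
```

View pics/c1.png

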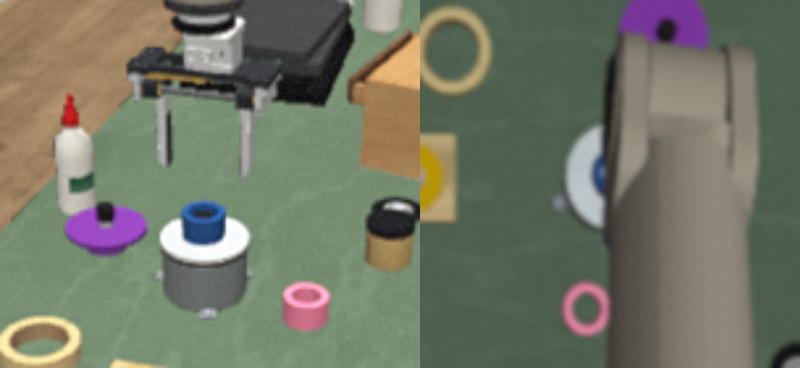

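The fingers straddle the ring, which sits centred in the crop at (205,215). I'll descend and grip across its outside.

Request:
arm_command --motion "2.5 0.1 0 0 0 0; 5 0.1 0 0 0 0; 7 0.1 0 0 0 0; 8.3 0.1 0 0 0 0; 9 0.1 0 0 0 0; 9 0.1 0 0 0 0"

```text
time: 4.4
tcp_pos: [0.5425, -0.1765, 0.091]
orientation: [0.5, 0.5, 0.5, -0.5]
wrist_force: [0.7, 0.3, -0.1]
width: 0.0944
```

Request:
arm_command --motion "0 0 0 0 0 0; 0 0 0 0 0 0; 0 0 0 0 0 0; 0 0 0 0 0 0; 0 0 0 0 0 0; 0 0 0 0 0 0; 0 0 0 0 0 0; 0 0 0 0 0 0" --hand 0

```text
time: 5.4
tcp_pos: [0.5428, -0.1765, 0.0912]
orientation: [0.5, 0.5, 0.5, -0.5]
wrist_force: [2.6, -0.5, 3.9]
width: 0.0572
```

Run:
```python
from h import *
plan([[.5405,-.176,.14]])
s=eyes.snapshot("side");save(s,"side2");cv2.imwrite("pics/c2.png",cv2.resize(s["pixels"][90:230,250:410],(640,560))[:,:,::-1])
```

```text
t 5.4 tcp [ 0.5428 -0.1765  0.0912] F [ 2.6 -0.5  3.9] w 0.0572 turn [-0.02  0.02 -0.05]
[0.5405, -0.176, 0.14] [-4.88 -0.22 -0.05]
```

View pics/c2.png

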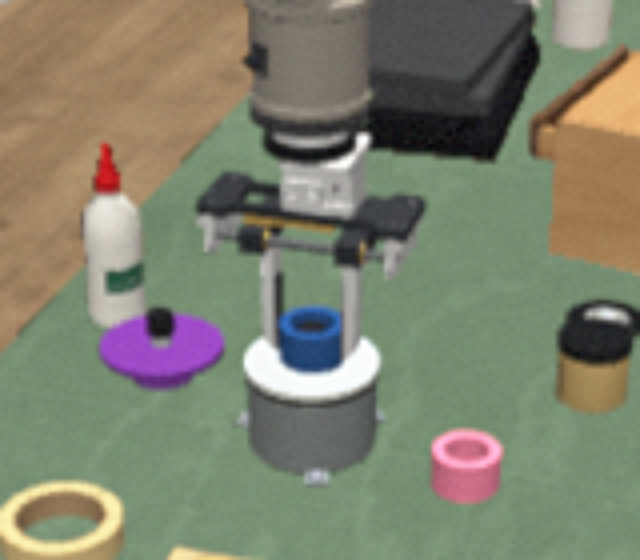

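The ring is gripped across its outside (opening 57 mm), so I'll lift it straight up.

Request:
arm_command --motion "-0.7 0 0 0 0 0; -1.8 0 0 0 0 0; -3.2 0 0 0 0 0; -4.8 0 0 0 0 0; -6.5 0 0 0 0 0; -7.5 0 0 0 0 0; -7.5 0 0 0 0 0"

```text
time: 6.32
tcp_pos: [0.5431, -0.1766, 0.1671]
orientation: [0.501, 0.5, 0.499, -0.5]
wrist_force: [-0.6, -0.6, -5.3]
width: 0.0574
```

Run:
```python
from h import *
plan([[.539,.1845,.14],[.539,.1845,.10]])
s=eyes.snapshot("side");cv2.imwrite("pics/c3.png",cv2.resize(s["pixels"][90:230,250:410],(640,560))[:,:,::-1])
C=cloud(s);hsv=cv2.cvtColor(s["pixels"],cv2.COLOR_RGB2HSV);h,S=hsv[...,0].astype(int),hsv[...,1]
m=(abs(h-110)<12)&(S>120)&(abs(C[...,0]-.54)<.06)&(abs(C[...,1]+.176)<.06)&(C[...,2]>.1)
q=C[m];print(len(q),np.percentile(q,[1,50,99],axis=0).round(4))
# knob/lid
m=(abs(C[...,0]-.54)<.08)&(abs(C[...,1]+.176)<.08)&(C[...,2]>.07)&(C[...,2]<.09);print(np.median(C[m],0).round(4))
```

```text
t 6.325 tcp [ 0.5431 -0.1766  0.1671] F [-0.6 -0.6 -5.3] w 0.0574 turn [-0.02  0.05 -0.12]
[0.539, 0.1845, 0.14] [  2.68  -0.43 -36.11]
[0.539, 0.1845, 0.1] [  6.68  -0.44 -36.11]
232 [[ 0.5163 -0.2025  0.1626]
 [ 0.5406 -0.1591  0.1841]
 [ 0.5698 -0.146   0.1955]]
[ 0.5353 -0.1608  0.0809]
```

View pics/c3.png

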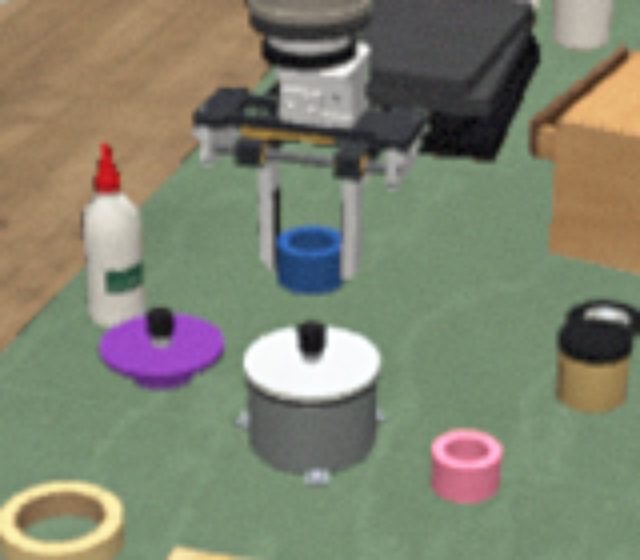

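Request:
arm_command --motion "0 0 -0.8 0 0 0; 0 0 -2.5 0 0 0; 0 0 -5 0 0 0; 0 0 -8.2 0 0 0; 0 -0.1 -11.5 0 0 0; 0 -0.1 -15 0 0 0; 0 -0.2 -18.5 0 0 0; 0 -0.2 -22 0 0 0; 1 -0.3 -25.5 0 0 0; 2 -0.3 -29 0 0 0; 4 -0.4 -32 0 0 0; 6 -0.4 -34.2 0 0 0; 7.5 -0.4 -35.4 0 0 0; 8.8 -0.4 -35.9 0 0 0; 9.5 -0.4 -36 0 0 0; 10 -0.4 -36.05 0 0 0; 10 -0.4 -36.05 0 0 0; 10 -0.4 -36.05 0 0 0"

```text
time: 8.62
tcp_pos: [0.5393, 0.1837, 0.0666]
orientation: [0.5, 0.501, 0.499, -0.5]
wrist_force: [0.9, 0.7, -4.3]
width: 0.0569
```

Run:
```python
from h import *
plan([[.539,.184,.06],[.539,.184,.0265]])
for n in("side","top"):
    s=eyes.snapshot(n);np.savez(n+"4.npz",**s)
    C=cloud(s);hsv=cv2.cvtColor(s["pixels"],cv2.COLOR_RGB2HSV);h,S=hsv[...,0].astype(int),hsv[...,1]
    b=(abs(h-110)<12)&(S>120)&(abs(C[...,0]-.54)<.06)&(abs(C[...,1]-.184)<.06)
    for z0,z1 in((.0,.025),(.04,.12),(.08,.12)):
        q=C[b&(C[...,2]>z0)&(C[...,2]<z1)];
        if len(q):print(n,z0,len(q),np.percentile(q,[1,50,99],axis=0).round(4).tolist())
    if n=="side":cv2.imwrite("pics/c4.png",cv2.resize(s["pixels"][170:330,210:370],(600,600))[:,:,::-1])
```

```text
t 8.625 tcp [0.5393 0.1837 0.0666] F [ 0.9  0.7 -4.3] w 0.0569 turn [-0.06  0.03 -0.1 ]
[0.539, 0.184, 0.06] [ 0.66 -0.03 -0.03]
[0.539, 0.184, 0.0265] [ 4.01 -0.04 -0.03]
side 0.0 279 [[0.5019, 0.1502, 0.0129], [0.5312, 0.196, 0.0164], [0.5767, 0.2243, 0.0208]]
side 0.04 356 [[0.5121, 0.1586, 0.058], [0.5386, 0.1968, 0.0845], [0.5666, 0.2134, 0.0955]]
side 0.08 221 [[0.511, 0.1577, 0.0802], [0.54, 0.1922, 0.0907], [0.5678, 0.2133, 0.0962]]
```

View pics/c4.png

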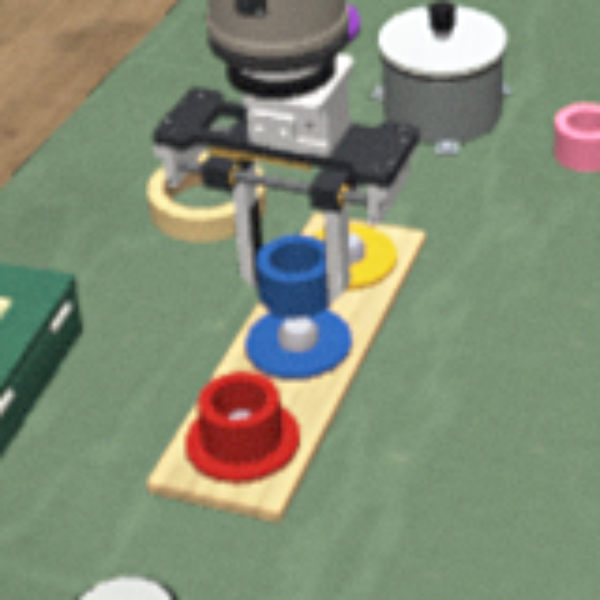

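Ring and post line up: by the side camera the ring is at (0.539, 0.186) and the disc at (0.539, 0.186). I'll lower it gently.

Request:
arm_command --motion "1 0 0 0 0 0; 2 0 0 0 0 0; 2.8 0 0 0 0 0; 3.3 0 0 0 0 0; 3.6 0 0 0 0 0; 3.8 0 0 0 0 0; 3.9 0 0 0 0 0; 3.9 0 0 0 0 0"

```text
time: 9.72
tcp_pos: [0.5394, 0.1838, 0.0277]
orientation: [0.5, 0.501, 0.499, -0.5]
wrist_force: [0.1, -0.3, -4.9]
width: 0.0575
```

```bash
cat > ring.py <<'E'
from h import *
plan([[.539,.184,.0265]])
s=eyes.snapshot("side")
C=cloud(s);hsv=cv2.cvtColor(s["pixels"],cv2.COLOR_RGB2HSV);h,S=hsv[...,0].astype(int),hsv[...,1]
b=(abs(h-110)<12)&(S>120)&(abs(C[...,0]-.54)<.06)&(abs(C[...,1]-.184)<.06)
q=C[b&(C[...,2]>.03)];print(len(q),np.percentile(q,[1,50,90,99],axis=0).round(4).tolist())
import sys
cv2.imwrite("pics/%s.png"%sys.argv[1],cv2.resize(s["pixels"][170:330,210:370],(600,600))[:,:,::-1])
E
python3 ring.py c5
```

```text
t 9.725 tcp [0.5394 0.1838 0.0277] F [ 0.1 -0.3 -4.9] w 0.0575 turn [-0.05  0.02 -0.11]
[0.539, 0.184, 0.0265] [ 0.12 -0.04 -0.02]
292 [[0.5135, 0.1569, 0.0302], [0.5398, 0.1964, 0.048], [0.5583, 0.2105, 0.0548], [0.5663, 0.2135, 0.0567]]
```

View pics/c5.png

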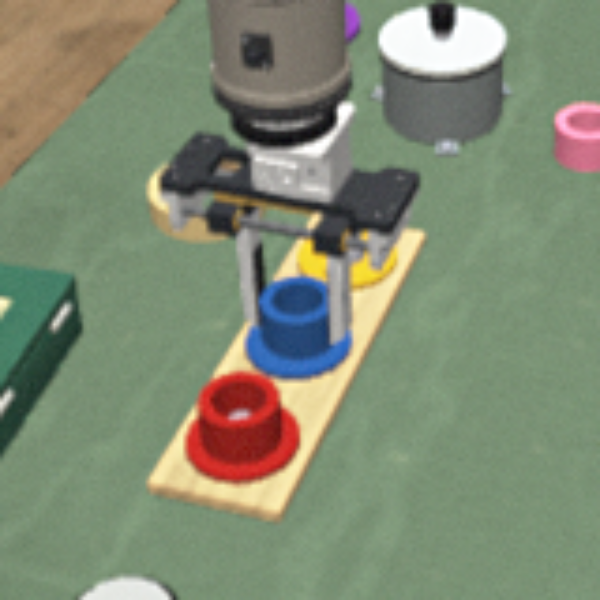

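Still carrying the full weight (-4.9 N), and by the picture a few millimetres above the disc. I'll ease it down and watch the force.

Request:
arm_command --motion "0.1 0 0 0 0 0; 0.2 0 0 0 0 0; 0.25 0 0 0 0 0; 0.25 0 0 0 0 0"

```text
time: 10.28
tcp_pos: [0.5396, 0.1838, 0.0262]
orientation: [0.501, 0.501, 0.499, -0.5]
wrist_force: [-6.0, -2.9, 14.9]
width: 0.0572
```

Request:
arm_command --motion "-0.1 0 0 0 0 0; -0.1 0 0 0 0 0"

```text
time: 10.52
tcp_pos: [0.5397, 0.1838, 0.0272]
orientation: [0.501, 0.501, 0.499, -0.5]
wrist_force: [-0.1, 1.2, -4.4]
width: 0.0571
```

```bash
python3 ring.py c6
```

```text
t 10.525 tcp [0.5397 0.1838 0.0272] F [-0.1  1.2 -4.4] w 0.0571 turn [-0.06  0.04 -0.16]
[0.539, 0.184, 0.0265] [ 0.07 -0.07 -0.02]
283 [[0.5139, 0.1564, 0.0306], [0.5409, 0.1948, 0.0474], [0.5588, 0.21, 0.0542], [0.5673, 0.2131, 0.0564]]
```

View pics/c6.png

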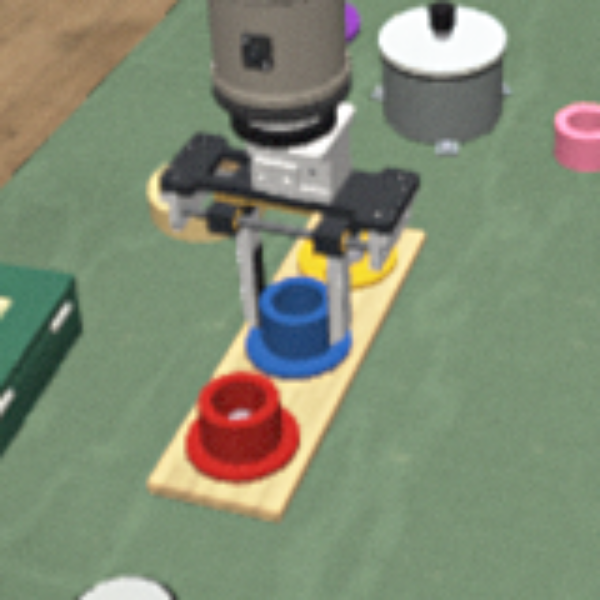

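The ring's top is at 56 mm, within about 1 mm of the seated red weight's, so the post is in its hole. I'll touch down lightly and open.

Request:
arm_command --motion "0.05 0 0 0 0 0; 0.07 0 0 0 0 0; 0.07 0 0 0 0 0"

```text
time: 10.95
tcp_pos: [0.5395, 0.1838, 0.0263]
orientation: [0.501, 0.501, 0.499, -0.5]
wrist_force: [0.2, -0.1, -4.7]
width: 0.057
```

Request:
arm_command --motion "0 0 0 0 0 0; 0 0 0 0 0 0; 0 0 0 0 0 0; 0 0 0 0 0 0; 0 0 0 0 0 0; 0 0 0 0 0 0" --hand 95

```text
time: 11.7
tcp_pos: [0.5395, 0.1838, 0.0263]
orientation: [0.501, 0.501, 0.499, -0.5]
wrist_force: [0.2, 0.6, 0.6]
width: 0.0894
```

Request:
arm_command --motion "-1 0 0 0 0 0; -3 0 0 0 0 0; -6 0 0 0 0 0; -10 0 0 0 0 0; -13 0 0 0 0 0; -14 0 0 0 0 0; -14 0 0 0 0 0"

```text
time: 12.58
tcp_pos: [0.5394, 0.1839, 0.1671]
orientation: [0.501, 0.501, 0.499, -0.499]
wrist_force: [-0.2, -0.4, 0.2]
width: 0.0893
```

```bash
python3 ring.py c7
python3 - <<'E'
from h import *
for n in("side","top"):
    s=eyes.snapshot(n);C=cloud(s);X,Y,Z=C[...,0],C[...,1],C[...,2]
    print(n,[(round(d["p"],2),np.round(d["xy"],1),ray(s,d["xy"],.104).round(4)) for d in eyes.tip_of(n,"lid_knob")])
    m=(abs(X-.54)<.03)&(abs(Y+.176)<.03)&(Z>.098)&(Z<.13);q=C[m]
    lo,hi=np.percentile(q,[1,99],axis=0);print('knob',len(q),((lo+hi)/2).round(4),(hi-lo).round(4),hi.round(4))
    m=(abs(X-.54)<.08)&(abs(Y+.176)<.08)&(abs(Z-.083)<.006);q=C[m];print('lid',np.array(cv2.minEnclosingCircle(q[:,:2].astype(np.float32))[0]).round(4),np.median(q[:,2]).round(4))
plan([[.542,-.176,.15],[.542,-.176,.089]])
E
```

```text
t 12.575 tcp [0.5394 0.1839 0.1671] F [-0.2 -0.4  0.2] w 0.0893 turn [-0.06  0.03 -0.21]
[0.539, 0.184, 0.0265] [14.06 -0.09 -0.02]
303 [[0.5107, 0.1577, 0.0305], [0.5376, 0.1917, 0.0467], [0.5582, 0.2097, 0.0531], [0.5652, 0.214, 0.0565]]
side [(0.48, array([292.9, 169.6]), array([ 0.6658, -0.1699,  0.104 ])), (0.43, array([331.3, 201.5]), array([ 0.4773, -0.0158,  0.104 ])), (0.32, array([265.3, 224.1]), array([0.6203, 0.1535, 0.104 ])), (0.3, array([290.1, 267. ]), array([0.4836, 0.302 , 0.104 ]))]
knob 47 [ 0.542  -0.1753  0.1075] [0.0218 0.0317 0.0178] [ 0.5529 -0.1595  0.1164]
lid [ 0.5436 -0.1749] 0.0812
top [(0.9, array([380.7, 153.1]), array([ 0.6884, -0.2402,  0.104 ])), (0.61, array([361.8, 193.2]), array([ 0.5526, -0.1792,  0.104 ])), (0.33, array([257.2, 198.1]), array([0.5275, 0.1641, 0.104 ]))]
knob 52 [ 0.5406 -0.1764  0.1114] [0.0225 0.0241 0.0216] [ 0.5519 -0.1644  0.1222]
lid [ 0.5419 -0.1765] 0.0836
t 12.825 tcp [0.5387 0.1837 0.1653] F [-0.4 -0.6 -0.6] w 0.0894 turn [-0.05  0.07 -0.05]
[0.542, -0.176, 0.15] [ 1.58  0.36 35.97]
[0.542, -0.176, 0.089] [ 7.68  0.35 35.96]
```

View pics/c7.png

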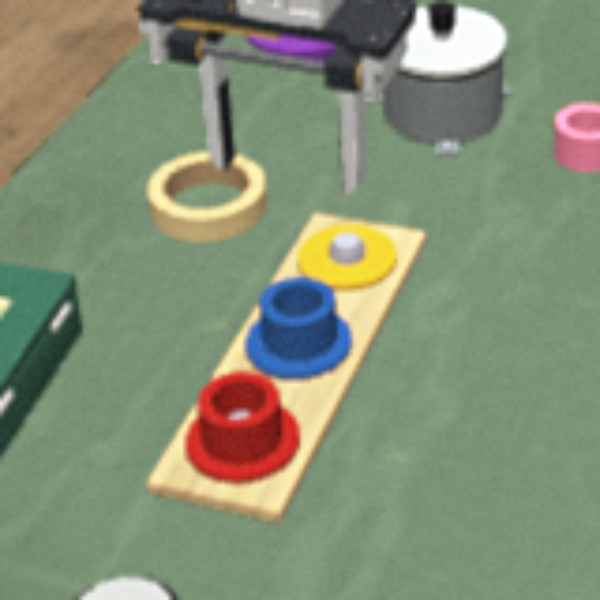

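The blue ring is seated upright, level with the red one. Now to the knob.

Request:
arm_command --motion "0 0 0.8 0 0 0; 0 0 2.5 0 0 0; 0 0 5 0 0 0; 0 0.1 8.2 0 0 0; 0 0.1 11.5 0 0 0; 0 0.2 15 0 0 0; 0 0.2 18.5 0 0 0; 0 0.2 22 0 0 0; 0 0.3 25.5 0 0 0; 0 0.3 29 0 0 0; 0.5 0.4 32 0 0 0; 1 0.4 34.2 0 0 0; 1.8 0.4 35.4 0 0 0; 3 0.4 35.9 0 0 0; 4.5 0.4 36 0 0 0; 5.5 0.4 36 0 0 0; 5.5 0.4 36 0 0 0"

```text
time: 14.95
tcp_pos: [0.5421, -0.1755, 0.1098]
orientation: [-0.5, -0.5, -0.5, 0.5]
wrist_force: [-0.6, 0.3, 0.6]
width: 0.0892
```

Run:
```python
from h import *
plan([[.542,-.1762,.089]])
```

```text
t 14.95 tcp [ 0.5421 -0.1755  0.1098] F [-0.6  0.3  0.6] w 0.0892 turn [0.01 0.02 0.04]
[0.542, -0.1762, 0.089] [ 2.08 -0.01  0.07]
```

Request:
arm_command --motion "0.7 0 0.1 0 0 0; 1.4 0 0.1 0 0 0; 1.9 0 0.1 0 0 0; 2.1 0 0.1 0 0 0; 2.1 0 0.1 0 0 0"

```text
time: 15.58
tcp_pos: [0.542, -0.1765, 0.0887]
orientation: [-0.5, -0.5, -0.5, 0.5]
wrist_force: [-0.8, 0.1, 0.3]
width: 0.0894
```

Request:
arm_command --motion "0 0 0 0 0 0; 0 0 0 0 0 0; 0 0 0 0 0 0; 0 0 0 0 0 0; 0 0 0 0 0 0; 0 0 0 0 0 0; 0 0 0 0 0 0; 0 0 0 0 0 0; 0 0 0 0 0 0; 0 0 0 0 0 0" --hand 0

```text
time: 16.82
tcp_pos: [0.5421, -0.1765, 0.0887]
orientation: [-0.5, -0.5, -0.5, 0.5]
wrist_force: [0.6, -0.9, -1.2]
width: 0.0249
```

```bash
cat > lid.py <<'E'
from h import *
import sys
plan([])
s=eyes.snapshot("side");C=cloud(s);X,Y,Z=C[...,0],C[...,1],C[...,2]
hsv=cv2.cvtColor(s["pixels"],cv2.COLOR_RGB2HSV);S,V=hsv[...,1],hsv[...,2]
m=(abs(X-.54)<.065)&(abs(Y+.176)<.065)&(Z>.074)&(Z<.12)&(V>190)&(S<30)&(s["depth"]>0);q=C[m]
A=np.c_[q[:,:2]-[.542,-.176],np.ones(len(q))];
k=np.ones(len(q),bool)
for _ in range(5):
    c=np.linalg.lstsq(A[k],q[k,2],rcond=None)[0];e=q[:,2]-A@c;k=abs(e)<.003
print('lid top plane z',c[2].round(4),'tilt deg',np.degrees(c[:2]).round(2),k.sum(),len(q))
cv2.imwrite("pics/%s.png"%sys.argv[1],cv2.resize(s["pixels"][120:230,270:390],(654,600),interpolation=cv2.INTER_CUBIC)[:,:,::-1])
E
python3 lid.py d1
```

```text
t 16.825 tcp [ 0.5421 -0.1765  0.0887] F [ 0.6 -0.9 -1.2] w 0.0249 turn [0.01 0.02 0.03]
lid top plane z 0.0813 tilt deg [-0.06  0.53] 320 363
```

View pics/d1.png

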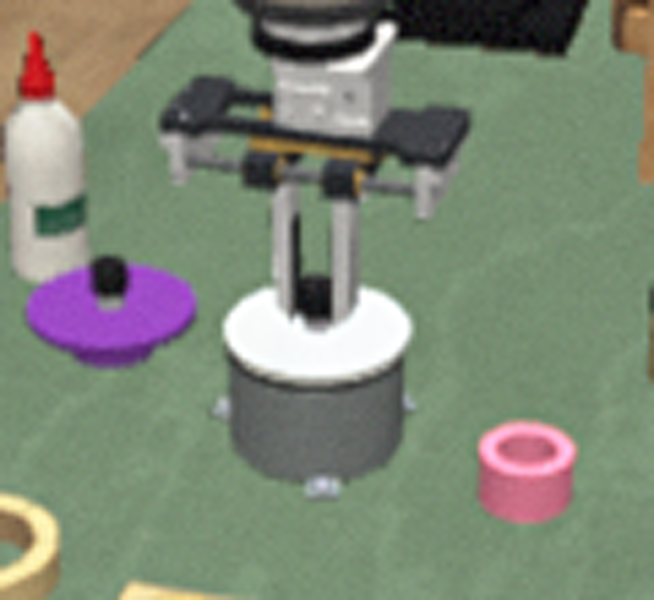

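The knob head is gripped (25 mm), with the jaws across it at (318,295) in the crop. I'll pull slowly.

Request:
arm_command --motion "-0.05 0 0 0 0 0; -0.1 0 0 0 0 0; -0.15 0 0 0 0 0; -0.2 0 0 0 0 0; -0.25 0 0 0 0 0; -0.3 0 0 0 0 0"

```text
time: 17.62
tcp_pos: [0.5417, -0.1765, 0.0914]
orientation: [-0.5, -0.5, -0.5, 0.5]
wrist_force: [2.2, -0.6, -10.8]
width: 0.0249
```

```bash
python3 lid.py d2
```

```text
t 17.625 tcp [ 0.5417 -0.1765  0.0914] F [  2.2  -0.6 -10.8] w 0.0249 turn [0.01 0.01 0.08]
lid top plane z 0.0839 tilt deg [-0.25  0.17] 317 364
```

The lid follows the hand (2.6 mm against 2.7 mm), so there is no slip. I'll continue.

Request:
arm_command --motion "-0.05 0 0 0 0 0; -0.1 0 0 0 0 0; -0.15 0 0 0 0 0; -0.2 0 0 0 0 0; -0.25 0 0 0 0 0; -0.3 0 0 0 0 0; -0.35 0 0 0 0 0; -0.4 0 0 0 0 0; -0.45 0 0 0 0 0; -0.5 0 0 0 0 0; -0.55 0 0 0 0 0; -0.6 0 0 0 0 0; -0.6 0 0 0 0 0"

```text
time: 19.3
tcp_pos: [0.5418, -0.1765, 0.0976]
orientation: [-0.5, -0.5, -0.5, 0.5]
wrist_force: [0.6, -0.8, -2.6]
width: 0.0255
```

```bash
python3 lid.py d3
```

```text
t 19.3 tcp [ 0.5418 -0.1765  0.0976] F [ 0.6 -0.8 -2.6] w 0.0255 turn [0.01 0.02 0.07]
lid top plane z 0.0901 tilt deg [-0.3  0.5] 326 365
```

The seal let go: the force is -2.6 N, just the lid's weight, at about 8.9 mm. I'll raise it to 15 mm.

Request:
arm_command --motion "-0.1 0 0 0 0 0; -0.25 0 0 0 0 0; -0.4 0 0 0 0 0; -0.5 0 0 0 0 0; -0.6 0 0 0 0 0; -0.6 0 0 0 0 0; -0.6 0 0 0 0 0; -0.6 0 0 0 0 0"

```text
time: 20.35
tcp_pos: [0.5417, -0.1764, 0.1035]
orientation: [-0.5, -0.5, -0.5, 0.5]
wrist_force: [0.2, 0.9, -2.1]
width: 0.0253
```

```bash
python3 lid.py d4
python3 - <<'E'
from h import *
for n in ("side","top"):save(eyes.snapshot(n),n+"9")
E
```

```text
t 20.35 tcp [ 0.5417 -0.1764  0.1035] F [ 0.2  0.9 -2.1] w 0.0253 turn [0.01 0.01 0.08]
lid top plane z 0.0959 tilt deg [0.31 0.07] 325 361
```

View pics/d4.png

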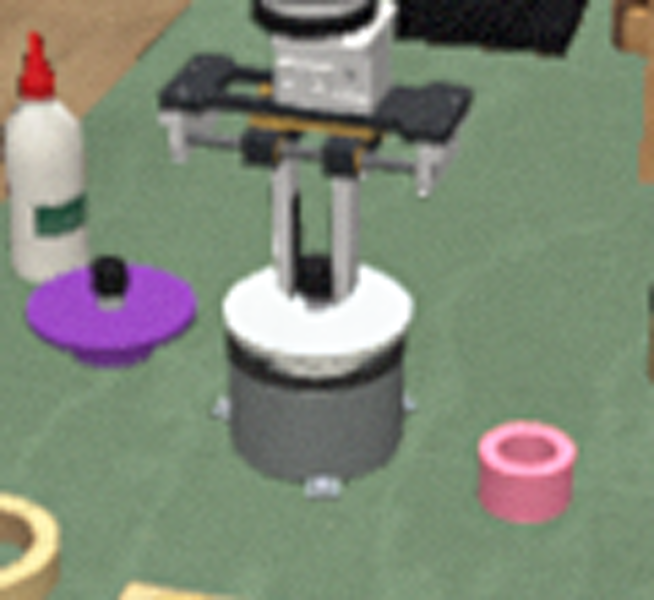

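View pics/side9.png

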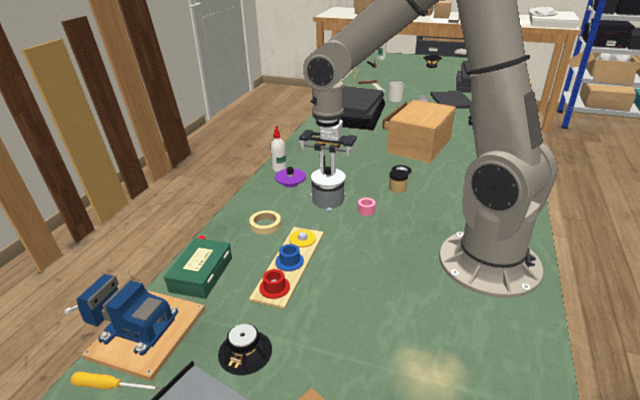

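The lid is level and up 14.6–14.8 mm, with the blue ring in its place at (290,257) and the other things undisturbed. I'm handing it in.

Run:
```python
from h import *
print(r.close_job());
```

```text
the job is handed in; nothing more can be done
None
```

The blue ring is in its blue place on the rack, and I handed the job in still holding the lid level over the pot with a gap of about 15 mm. It took about 20.5 s of the 51 s.

- **Blue ring:** I gripped it across its outside, lowered it over the post and let go in contact with the disc. A first touch pressed down at about 20 N, so I eased off before releasing. Its top measured about 56 mm, level with the red weight, and it stands upright. The post itself could not be seen inside the hole, so I judge it seated by that height.
- **Lid:** I pulled slowly by the knob. It followed the hand without slipping, and the force had dropped to the lid's own weight (about 2.5 N) by about 9 mm up. At the last check the hand had risen 14.8 mm and the camera showed the lid 14.6 mm up, tilted by at most 0.5°, which is within the measurement noise.
- **Other things:** in the last side picture everything else stood where it was, including the purple lid and the pink ring.
- **Disagreements:** the two cameras differed by about 2–3 mm in y, so I used relative distances. The networks' guesses for the knob were often the purple look-alike, so I used the depth measurements instead.

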